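# Try a sleeve on the gauge pin and sort it by fit

## Robot

A 7-joint arm with a two-finger parallel gripper is mounted at the origin on the work surface. World frame = base frame: x ahead of the robot, y to its left, z up, the work surface at z = 0. Lengths are in m, angles in degrees, forces in N, time in s.
With the tool pointing down it reaches from about 0.4 to 0.875 m from the base axis. Payload 6.5 kg.
Tool frame: the origin (TCP) lies midway between the tips of the shut fingers; the grasp point (between the pads) lies 19 mm behind it; z points along the fingers, y is the line along which they close (so a half turn about z gives the same grasp; the last joint's range is limited). The gripper opens to 88 mm and grips with 3 to 60 N. Pads are 18 mm wide; open, the fingers measure 123 mm over their backs; the gripper's body (75 mm by 187 mm) begins 45 mm behind the grasp point.
Start: joints at [-76.1, 30.733, -0.252, 88.115, 0.149, 61.152, -4.079], TCP at [0.198, 0.619, 0.218] pointing down, gripper open.
Joint ranges: [-154.64, 154.64], [-21.42, 123.67], [-72.66, 72.17], [13.99, 137.28], [-74.86, 254.86], [10.95, 109.41], [-158.01, 158.01]. Speed limits (degrees/s): [136.94, 136.94, 180, 180, 180, 180, 180].

## Interface

Orientations are given as [roll, pitch, yaw] about the fixed x, y, z axes, in that order (R = Rz(yaw) Ry(pitch) Rx(roll)).
In Python, from workcell import ctrl gives the robot as it stands.
- The arm moves only by the shell command python3 -m crank 'ROWS' [FORCE]. ROWS is text: rows parted by semicolons, each of 5 numbers parted by spaces: the shift along the tool's x, y, z as a fraction of full scale, then the turn about the tool's z as a fraction of full scale, then the opening, from -1 (shut) to 1 (fully open). A call has 1 to 12 rows; each row shifts and turns the commanded pose from where the row before left it, along the tool's axes as they then stand; what a row does not reach is not made up. Full scale, the value 1, is 0.075 m for a shift and 360 degrees for a turn. A row lasts 1/8 s, in which the tool goes at most 62.5 mm and 10.7 degrees, less where a joint would pass 70% of its speed; a pose out of reach is approached as far as the arm can. A call with a number of a shift or a turn outside -1 to 1 is refused whole. A call with a gripper value outside its range is refused whole. The fingers move at their own pace and stop on an object; FORCE is the grip in N (left out, the last holds). Time passes only in rows, so rows that do not move let the fingers close. It gives the time, the measured TCP pose, the force, the opening and the grip force at its end, in the units of the state.
- ctrl.observe(): the state, without advancing time (a new reading comes with each control period).
- ctrl.capture(name): name is "scene" or "top" or "wrist"; returns a dict with "frame" (384x512x3 uint8, blue, green, red), "mtx" (3x3 intrinsics, pixels), "R" (3x3) and "t" (3): a world point X has camera coordinates R X + t; the wrist camera has in their place "hand_eye" (4x4, takes a point from camera to tool coordinates, whose origin is the TCP and whose axes are the flange's). Camera axes: x right, y down, z forward; pixel columns grow to the right and rows downward; lengths in m; the calibration is good to about 2 mm. A picture is of the moment at which its call begins: read the wrist's pose just before it. There is no depth.
- ctrl.hand_in(): hands the job in; it is judged then, once.
The state is a dict: "time": time; "q": joint angles; "joint_velocities": joint speeds; "joint_torque": joint torques, N m; "tcp_pos": TCP position; "eef_rot": TCP orientation; "force": force on the tool from outside, world axes, zero at the start; "torque": the same for the moment, N m; "opening": finger opening in m; "grip_force": force on a finger pad.
Only numpy, scipy, OpenCV 4.12 (cv2) and the standard library are available. Lean on these libraries where they do the work, as an engineer would, in place of code of your own. Each camera call takes 0.05 s, during which the arm holds its last target. There are 200 camera calls.

## Task

Slide the sleeve that lies on the station's two rods slowly and gently along them towards the gauge pin until it is fully home on the pin or its end stops against the pin's tip. Then, if it went on, draw it back off and lay it in the plain plywood tray beside the rods; if it did not go on, lay it in the steel tray with the round holes. Leave the waiting sleeve on its rack and do not disturb the other things on the bench.

Things in the scene. Friction and masses are not known exactly. Their poses are not given: they have to be found in the camera images.
- station: fit-test station, fixed: grey base plate 10 mm thick. Origin on the bench under the gauge pin's tip; x = push direction (from the tip along the pin to its mount), y across, z up; plate spans x -200..180, y -90..90 mm. Pin mount: block x 140..180, y -30..30, top at 86 mm. Trays lie either side of the rods (|y| 28..84), fences outside them (|y| 84..90, x -190..25, top 38 mm)
- cradle (a point): cradle of two level steel rods along the station's x (10 mm thick, centred at y +12 and -12 mm, tops 32 mm above the bench, x -195..87 mm of the station); this point is midway between the rods at their top height, x = -100 mm. A sleeve lying on them has its axis at y = 0, 62 mm above the bench, in line with the pin, and slides along them (friction about 0.5)
- nose (a point): centre of the flat end of the gauge pin, 62 mm above the bench; axes as station. The pin is a fixed level steel bar, 38 mm diameter, running 140 mm along +x from here to its mount. Fully home on it a sleeve has its centre at x = +30 mm, and 60 mm of bare pin is left between sleeve and mount. A sleeve that does not fit stops on the pin's end, centre at x = -50 mm
- stop (a point): top middle of the home stop: a low bar below the pin, x 80..88 mm of the station, 44 mm wide, top 41 mm above the bench; a sleeve fully home touches it with the lower part of its end
- sleeve_a: plain aluminium sleeve, outside diameter 64 mm, 100 mm long, 0.4 to 0.7 kg; origin: centre, x: axis. Two look alike outside: one is bored 42 mm and goes on the pin, the other 34 mm and does not. One (either) lies on the rods short of the pin; the other waits on the rack. A push across at axis height (5 to 15 N, least if the fingers rise as they push) rolls it over a rod, 2 mm up, into the tray
- sleeve_b: the other sleeve: same outside, mass range and frame as sleeve_a
- tray_plain: plywood tray with a plain floor, for a sleeve that fits: 196 x 56 mm, on one side of the rods or the other; origin under its centre (x = -85, y = +56 or -56, z = 10 mm of the station), axes as the station's; floor 4 mm thick, long walls 13 mm and end walls 21 mm high from its underside. A sleeve lying in it has its axis 36 mm above this origin and rocks there for a second or two before it rests
- tray_holed: bare steel tray with ten round holes 18 mm across in its floor, for a sleeve that does not fit; same size and frame as tray_plain, on the other side of the rods
- rack: small grey rest with two short rods for the waiting sleeve, fixed to the bench about 370 mm behind the pin's tip (station's -x), same direction; 120 x 70 mm, origin under its centre
- bearing: ball-bearing-like steel ring, 52 mm across, 16 mm high, lying on the station's base plate beside the pin
- flange: small brass flanged hub, 44 mm across, 24 mm high, on the station's base plate beside the pin
- brush: bench brush 170 mm long, lying across the gap between station and rack; origin under its middle
- oil: white oil bottle, 64 mm across, 170 mm high, standing on the bench
- gear: dark steel gear, 96 mm across its teeth, 40 mm high at the hub, lying on the bench
- spanner: open-ended spanner 190 mm long, lying on the bench
Things that resemble listed ones, but are neither listed nor needed, are in the scene too. Leave any green look-alike of the sleeve_a alone. What is shaped like the sleeve_b but turquoise is not meant.

How it is judged:
By the outcome, as a careful person would: the job done as asked, in the order asked, and still so for the second after the job is handed in, with the robot touching nothing.
It also fails if it takes over 56 s, if anything falls off the work surface, if the arm or the gripper's body presses on something with over 40 N, if the wrist force passes 120 N, or if a joint passes its speed limit or range.

## Working session

There is one attempt and no reset: what is moved stays moved. The work goes in short steps, Python scripts to look and compute and a shell command to move; the robot and the scene stay as the last step left them, time stands still between calls to the robot, and variables do not carry over. Pictures are saved under pics/ and viewed, at most 10 in all, crops included, and the job is handed in when it is done.

```bash
mkdir -p pics; ls; cat > h.py <<'E'
import numpy as np,cv2,json
from workcell import ctrl
def snap(n,name):
    s=ctrl.observe();c=ctrl.capture(n);cv2.imwrite(f'pics/{name}.png',c['frame']);
    d={k:np.array(v).tolist() for k,v in c.items() if k!='frame'};d['pos']=list(s['tcp_pos']);d['rot']=list(s['eef_rot'])
    json.dump(d,open(f'pics/{name}.json','w'));return c
E
python3 - <<'E'
from h import *
a=snap('scene','s0');b=snap('top','t0');
im=np.hstack([a['frame'],b['frame']])
for n in('s0','t0'):
    cv2.imwrite(f'pics/{n}b.png',cv2.resize(cv2.imread(f'pics/{n}.png'),(800,600),interpolation=cv2.INTER_CUBIC))
s=ctrl.observe();print(s['time'],s['tcp_pos'],s['eef_rot'],s['opening'],s['force'])
print(b['R'],b['t'],b['mtx'])
E
```

```text
pics
0.1 [0.19741744 0.61871123 0.21697573] [-1.79915695e+02  7.70276738e-03  1.62309169e+02] 0.08801077367479984 [-0.73220234 -0.35041477  1.14297562]
[[-0.00192349 -0.99999387 -0.00292678]
 [-0.97626971  0.00251164 -0.21654364]
 [ 0.21654966  0.00244081 -0.97626855]] [-0.05452327  0.49963654  1.29865645] [[457.95266391   0.         263.97891692]
 [  0.         457.95266391 193.32137706]
 [  0.           0.           1.        ]]
```

View pics/t0b.png

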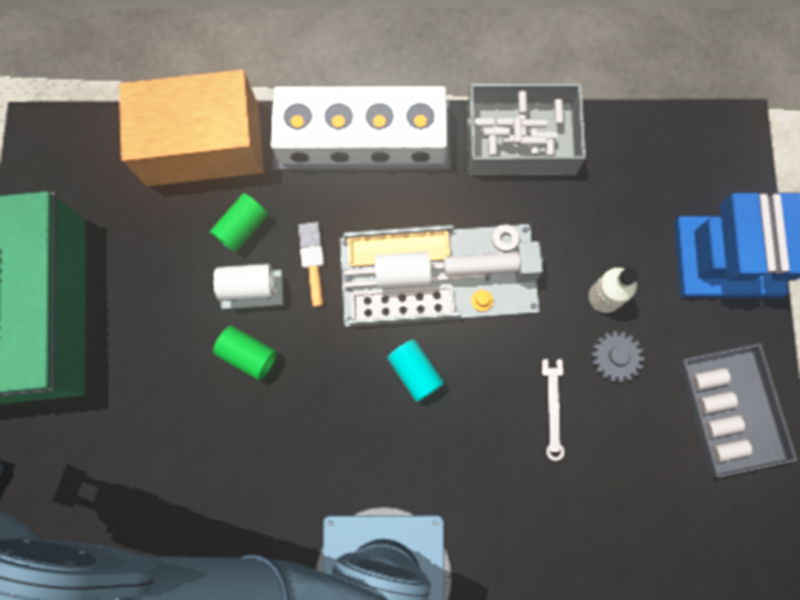

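View pics/s0b.png

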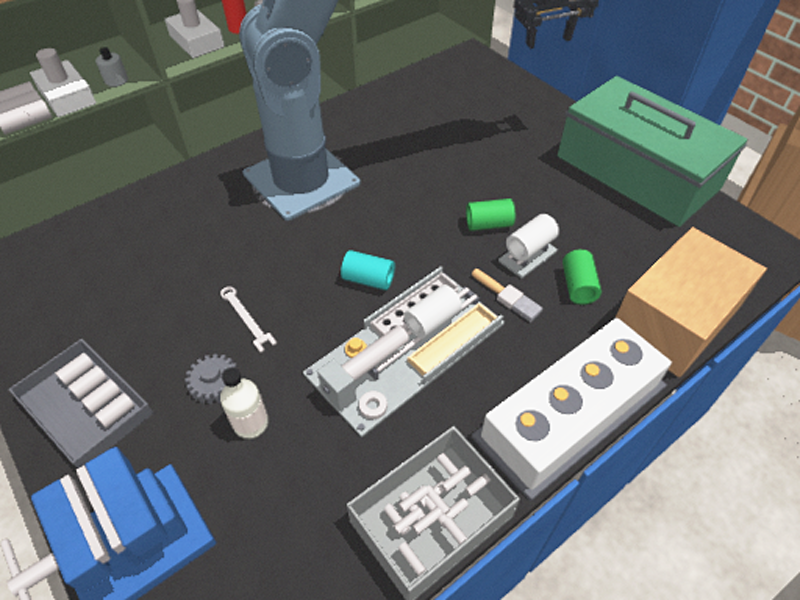

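The top view (800x600) shows the station at about (342–540, 225–325). Its white sleeve lies on the rods at about (403,270), with the pin tip at about x=447. The plywood tray is on the far side and the holed tray on the near side.

Sleeve-like things:
- white on the rods at (403,270): the one to test, because it lies on the station's rods
- white on the rack at (245,283): the waiting one
- green at (240,222) and (245,352): decoys
- turquoise at (416,370): decoy

I'll enlarge both views to measure.

```bash
python3 - <<'E'
import cv2
t=cv2.imread('pics/t0.png')[130:220,210:360];cv2.imwrite('pics/tc.png',cv2.resize(t,None,fx=5,fy=5,interpolation=cv2.INTER_CUBIC))
t=cv2.imread('pics/s0.png')[165:285,190:330];cv2.imwrite('pics/sc.png',cv2.resize(t,None,fx=5,fy=5,interpolation=cv2.INTER_CUBIC))
E
```

```text
(no output)
```

View pics/tc.png

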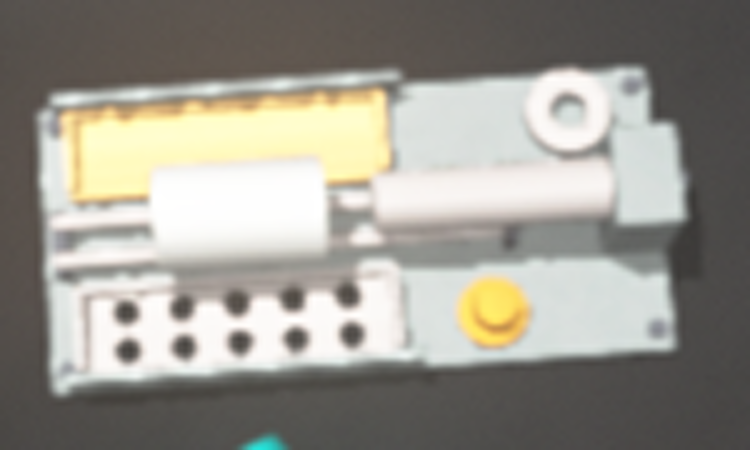

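View pics/sc.png

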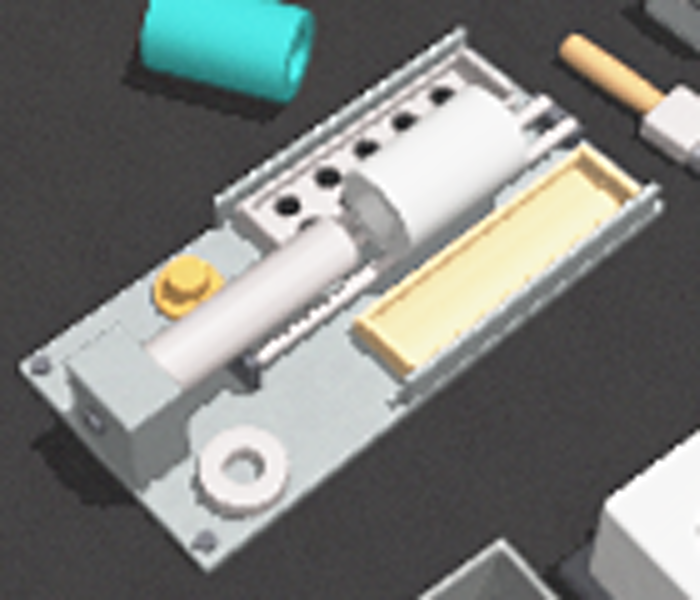

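The crops show, in crop pixels:
- **Top:** plate corners at (647,68), (676,349), (40,108) and (55,393); mount top at (612,123), (676,123), (686,220) and (615,222); sleeve ends at x≈152 and 328.
- **Scene:** plate corners at (208,571) and (20,365); mount top at (65,365), (118,325), (187,388) and (133,430); sleeve front end centre at about (375,215).

The sleeve on the rods is the white one. Next is the pose fit.

```bash
cat > fit.py <<'E'
from h import *
from scipy.optimize import least_squares
C={n:json.load(open(f'pics/{n}.json')) for n in('s0','t0')}
off={'t0':(210,130),'s0':(190,165)}
def px(n,p): return (np.array(p)+.5)/5-.5+off[n]
def P(n):
    c=C[n];return np.array(c['mtx'])@np.c_[np.array(c['R']),np.array(c['t'])]
def proj(n,X):
    h=P(n)@np.r_[X,1];return h[:2]/h[2]
obs=[('t0',(180,90,10),(647,68)),('t0',(180,-90,10),(676,349)),('t0',(-200,90,10),(40,108)),('t0',(-200,-90,10),(55,393)),
('t0',(140,30,86),(612,123)),('t0',(180,30,86),(676,123)),('t0',(180,-30,86),(686,220)),('t0',(140,-30,86),(615,222)),
('s0',(180,90,10),(208,571)),('s0',(180,-90,10),(20,365)),('s0',(180,-30,86),(65,365)),('s0',(140,-30,86),(118,325)),('s0',(140,30,86),(187,388)),('s0',(180,30,86),(133,430))]
def W(p,X):
    c,s=np.cos(p[3]),np.sin(p[3]);x,y,z=np.array(X)/1000
    return np.array([p[0]+c*x-s*y,p[1]+s*x+c*y,p[2]+z])
f=lambda p:np.concatenate([proj(n,W(p,X))-px(n,u) for n,X,u in obs])
r=least_squares(f,[.5,-.05,0,-1.5],loss='soft_l1');p=r.x
if __name__=='__main__':
    print('station',p[:3].round(4),np.degrees(p[3]).round(2));print(f(p).reshape(-1,2).round(1).tolist())
    def tri(a,b):
        h=cv2.triangulatePoints(P('t0'),P('s0'),px('t0',a).reshape(2,1),px('s0',b).reshape(2,1)).ravel();X=h[:3]/h[3]
        c,s=np.cos(p[3]),np.sin(p[3]);d=X-p[:3];return (np.array([c*d[0]+s*d[1],-s*d[0]+c*d[1],d[2]])*1000).round(1),X.round(4)
    for n,a,b in [('mount -,-',(615,222),(118,325)),('sleeve front c',(327,209),(375,214)),('pin tip c',(375,198),(352,248))]: print(n,tri(a,b))
    for n in C:
        for X in [(0,0,62),(-50,0,62),(-32,0,62),(-132,0,62),(-32,0,94),(-132,0,94)]: print(n,X,((proj(n,W(p,X))-off[n]+.5)*5-.5).round())
E
python3 fit.py
```

```text
station [ 0.5682 -0.116   0.    ] -85.99
[[-0.5, -0.3], [0.1, -0.4], [-0.3, 0.1], [-0.3, -0.3], [-0.8, 0.6], [-0.0, -0.3], [0.2, -0.0], [0.8, 0.5], [-0.1, 0.0], [-0.3, 0.1], [-0.2, -0.5], [0.6, -0.5], [0.0, 0.6], [-0.6, 0.6]]
mount -,- (array([139.7, -29. ,  84.9]), array([ 0.5491, -0.2574,  0.085 ]))
sleeve front c (array([-28.4,  -2.1,  64.8]), array([ 0.5641, -0.0878,  0.0648]))
pin tip c (array([-0.7,  4.5, 61.6]), array([ 0.5726, -0.115 ,  0.0617]))
s0 (0, 0, 62) [341. 245.]
s0 (-50, 0, 62) [402. 200.]
s0 (-32, 0, 62) [380. 216.]
s0 (-132, 0, 62) [498. 130.]
s0 (-32, 0, 94) [381. 184.]
s0 (-132, 0, 94) [501.  97.]
t0 (0, 0, 62) [373. 203.]
t0 (-50, 0, 62) [289. 209.]
t0 (-32, 0, 62) [319. 207.]
t0 (-132, 0, 62) [151. 218.]
t0 (-32, 0, 94) [320. 192.]
t0 (-132, 0, 94) [148. 204.]
```

```bash
python3 -m crank '0 0 0 0.0271 1;0 0 0 0.0271 1;0 0 0 0.0271 1;0 0 0 0.0271 1;0 0 0 0.0271 1;0 0 0 0.0271 1;0 0 0 0.0271 1;-0.3 0.14 0 0 1;-0.5 0.24 0 0 1;-0.5 0.24 0 0 1;-0.5 0.24 0 0 1;-0.5 0.24 0 0 1' 20; python3 -m crank '-0.5 0.24 0 0 1;-0.5 0.24 0 0 1;-0.5 0.24 0 0 1;-0.5 0.24 0 0 1;-0.5 0.24 0 0 1;-0.5 0.24 0 0 1;-0.5 0.24 0 0 1;-0.5 0.24 0 0 1;-0.5 0.24 0 0 1;-0.5 0.24 0 0 1;-0.3 0.1 0 0 1;0 0 0 0 1'; cat > st.py <<'E'
from fit import *
s=ctrl.observe();d=np.array(s['tcp_pos'])-p[:3];c,n=np.cos(p[3]),np.sin(p[3])
print('t',round(s['time'],2),'TCP in station mm',(np.array([c*d[0]+n*d[1],-n*d[0]+c*d[1],d[2]])*1000).round(1),'rpy',np.round(s['eef_rot'],1),'F',np.round(s['force'],1),'open',round(s['opening'],4),'grip',round(s['grip_force'],1),'q',np.round(s['q']))
E
python3 st.py; python3 -c "
from h import *
snap('wrist','w0')"
```

```text
time: 1.6
tcp_pos: [0.2923, 0.4515, 0.2175]
eef_rot: [-180.0, 0.0, 94.0]
force: [0.9, 1.4, -0.2]
opening: 0.0882
grip_force: 0.0
time: 3.1
tcp_pos: [0.507, 0.0677, 0.2176]
eef_rot: [-180.0, 0.0, 93.8]
force: [0.4, -0.2, -0.2]
opening: 0.0879
grip_force: 0.0
t 3.1 TCP in station mm [-187.5  -48.2  217.5] rpy [-180.     0.    93.8] F [ 0.4 -0.2 -0.2] open 0.0879 grip 0.0 q [-37.  19.  29. 110. -11.  54.   2.]
```

View pics/w0.png

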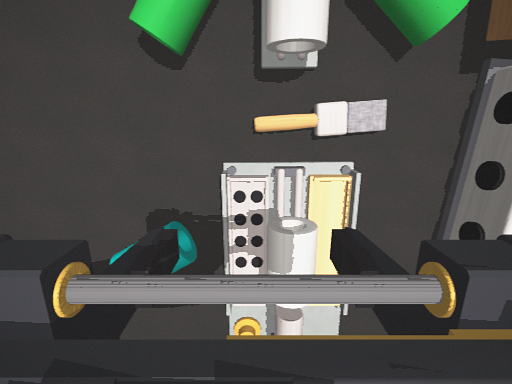

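The wrist view shows the sleeve's rear end at about (292,228), the rods at x≈281 and 299, and the plain tray at right. I'll check this against the fit.

```bash
cat > wp.py <<'E'
from fit import *
from scipy.spatial.transform import Rotation as Ro
def wproj(name,X):
    d=json.load(open(f'pics/{name}.json'));H=np.array(d['hand_eye']);R=Ro.from_euler('xyz',d['rot'],degrees=True).as_matrix()
    T=np.eye(4);T[:3,:3]=R;T[:3,3]=d['pos'];q=np.linalg.inv(T@H)@np.r_[W(p,X),1];h=np.array(d['mtx'])@q[:3];return (h[:2]/h[2]).round(1)
E
python3 - <<'E'
from wp import *
for X in [(-200,90,10),(-200,-90,10),(-195,12,32),(-195,-12,32),(-128,0,62),(-128,32,62),(-128,-32,62),(-128,0,94),(-132,0,94)]: print(X,wproj('w0',X))
cv2.imwrite('pics/w0c.png',cv2.resize(cv2.imread('pics/w0.png')[145:285,200:380],None,fx=4,fy=4,interpolation=cv2.INTER_CUBIC))
E
```

```text
(-200, 90, 10) [355.7 162.3]
(-200, -90, 10) [224.  162.8]
(-195, 12, 32) [301.1 168.9]
(-195, -12, 32) [282.5 169. ]
(-128, 0, 62) [293.2 225.9]
(-128, 32, 62) [318.6 225.8]
(-128, -32, 62) [267.7 225.9]
(-128, 0, 94) [297.  236.3]
(-132, 0, 94) [297.1 233. ]
```

View pics/w0c.png

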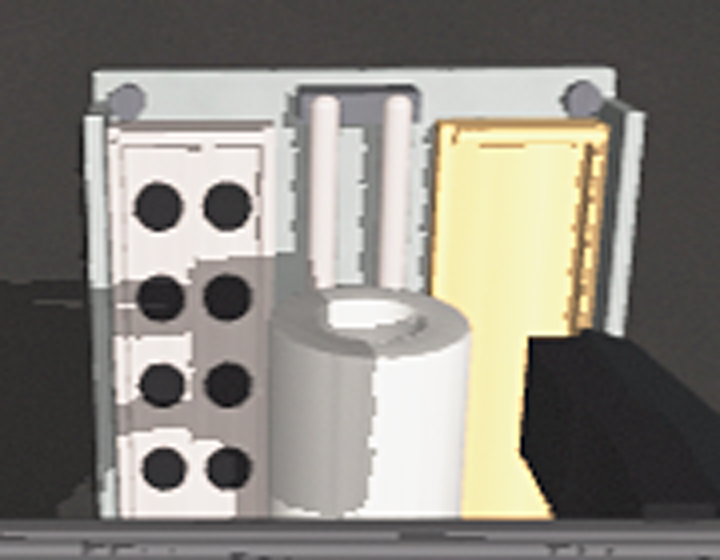

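The fit holds to about 1 mm: the rear end is at (293,225.5) against a predicted (293.2,225.9), so the sleeve centre is at x≈-78. I'll go above it and lower partway.

```bash
python3 -m crank '-0.292 0.1285 0 -0.0006 1;-0.292 0.1285 0 0 1;-0.292 0.1285 0 0 1;-0.292 0.1285 0 0 1;-0.292 0.1285 0 0 1;0 0 0.3 0 1;0 0 0.3 0 1;0 0 0.3 0 1;0 0 0.3 0 1;0 0 0 0 1;0 0 0 0 1' 20; python3 st.py
```

```text
time: 4.53
tcp_pos: [0.5633, -0.0352, 0.1284]
eef_rot: [180.0, -0.0, 94.3]
force: [1.0, 0.1, 0.2]
opening: 0.0884
grip_force: 0.0
t 4.53 TCP in station mm [-81.    0.8 128.4] rpy [180.   -0.   94.3] F [1.  0.1 0.2] open 0.0884 grip 0.0 q [-21.  31.  27. 107. -19.  46.  20.]
```

```bash
python3 -m crank '0 -0.01 0.2 0 1;0 0 0.2 0 1;0 0 0.2 0 1;0 0 0.2 0 1;0 0 0.21 0 1;0 0 0 0 1;0 0 0 0 -1;0 0 0 0 -1;0 0 0 0 -1;0 0 0 0 -1;0 0 0 0 -1;0 0 0 0 -1' 8; python3 st.py
```

```text
time: 6.02
tcp_pos: [0.5619, -0.0362, 0.0523]
eef_rot: [-180.0, -0.0, 94.2]
force: [-1.8, 0.4, 5.9]
opening: 0.0593
grip_force: 8.5
t 6.03 TCP in station mm [-80.   -0.7  52.3] rpy [-180.    -0.    94.2] F [-1.8  0.4  5.9] open 0.0593 grip 8.5 q [-18.  38.  23. 109. -23.  38.  23.]
```

The opening of 59 mm with an upward force means the pads bear above the axis. I'll reopen, lower so the grasp point is at axis height, and regrip gently.

```bash
python3 -m crank '0 0 0 0 1;0 0 0 0 1;0 0 0 0 1;0 0.008 0.06 0 1;0 0 0.064 0 1;0 0 0 0 1;0 0 0 0 -1;0 0 0 0 -1;0 0 0 0 -1;0 0 0 0 -1;0 0 0 0 -1;0 0 0 0 -1' 10; python3 st.py
```

```text
time: 7.52
tcp_pos: [0.5618, -0.0362, 0.0427]
eef_rot: [-179.9, -0.0, 94.2]
force: [-4.6, 0.1, 5.5]
opening: 0.064
grip_force: 10.0
t 7.53 TCP in station mm [-80.   -0.8  42.7] rpy [-179.9   -0.    94.2] F [-4.6  0.1  5.5] open 0.064 grip 10.0 q [-18.  39.  23. 109. -24.  37.  24.]
```

```bash
python3 -m crank '0 0.01 0 0 -1;-0.03 0 0 0 -1;-0.03 0 0 0 -1;-0.03 0 0 0 -1;-0.03 0 0 0 -1;-0.03 0 0 0 -1;-0.03 0 0 0 -1;-0.03 0 0 0 -1;-0.03 0 0 0 -1' 10; python3 st.py
```

```text
time: 8.65
tcp_pos: [0.5637, -0.0493, 0.0428]
eef_rot: [-179.8, -0.4, 94.4]
force: [-5.1, 11.4, 9.5]
opening: 0.0634
grip_force: 10.0
t 8.65 TCP in station mm [-66.8   0.2  42.7] rpy [-179.8   -0.4   94.4] F [-5.1 11.4  9.5] open 0.0634 grip 10.0 q [-16.  39.  22. 108. -24.  38.  25.]
```

```bash
python3 -m crank '0 0 -0.02 0 -1;0 0 0 0 -1;0 0 0 0 -1' 10; python3 st.py; python3 - <<'E'
from wp import *
a=snap('scene','s1')['frame'];b=snap('wrist','w1')['frame']
a=cv2.resize(a[165:285,190:330],None,fx=3,fy=3,interpolation=cv2.INTER_CUBIC)
im=np.zeros((384,420+380,3),np.uint8);im[:360,:420]=a;im[:,420:]=b[:,90:470];cv2.imwrite('pics/c1.png',im)
E
```

```text
time: 9.02
tcp_pos: [0.5647, -0.0544, 0.0438]
eef_rot: [-180.0, 0.0, 94.2]
force: [-0.3, -0.4, -5.7]
opening: 0.0634
grip_force: 10.0
t 9.03 TCP in station mm [-61.6   0.8  43.8] rpy [-180.     0.    94.2] F [-0.3 -0.4 -5.7] open 0.0634 grip 10.0 q [-16.  39.  23. 108. -23.  38.  25.]
```

View pics/c1.png

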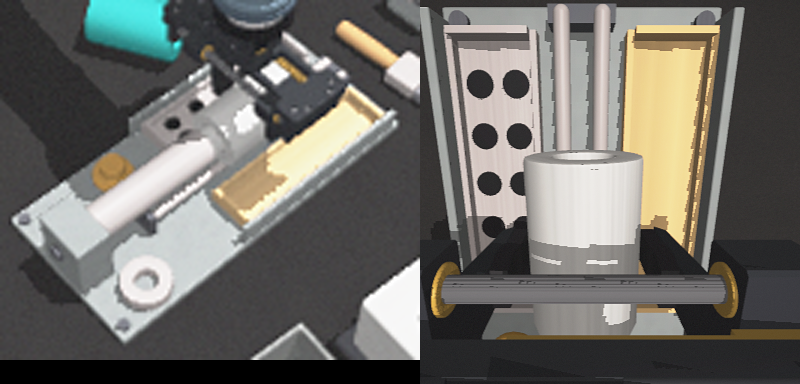

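The scene crop shows the sleeve still on the rods with its front close to the pin tip. The wrist view shows it straight between the fingers, rear rim at about (583,157). I'll lower slightly so it rides the rods lightly, then go on slowly.

```bash
python3 -m crank '0 -0.01 0.01 0 -1;0 0 0 0 -1;-0.02 0 0 0 -1;-0.02 0 0 0 -1;-0.02 0 0 0 -1;-0.02 0 0 0 -1' 10; python3 st.py;  python3 -m crank '-0.02 0 0 0 -1;-0.02 0 0 0 -1;-0.02 0 0 0 -1;-0.02 0 0 0 -1' 10; python3 st.py
```

```text
time: 9.88
tcp_pos: [0.5645, -0.0602, 0.0435]
eef_rot: [180.0, 0.0, 94.2]
force: [-0.7, 0.1, -4.7]
opening: 0.0636
grip_force: 10.0
t 9.88 TCP in station mm [-55.9   0.3  43.4] rpy [180.    0.   94.2] F [-0.7  0.1 -4.7] open 0.0636 grip 10.0 q [-15.  39.  23. 108. -23.  38.  26.]
time: 10.38
tcp_pos: [0.565, -0.066, 0.0434]
eef_rot: [180.0, -0.0, 94.2]
force: [-0.7, 3.0, -3.2]
opening: 0.0636
grip_force: 10.0
t 10.38 TCP in station mm [-50.    0.3  43.4] rpy [180.   -0.   94.2] F [-0.7  3.  -3.2] open 0.0636 grip 10.0 q [-15.  39.  23. 108. -23.  38.  26.]
```

```bash
python3 -m crank '-0.013 0 0 0 -1;-0.013 0 0 0 -1' 10; python3 st.py;  python3 -m crank '-0.013 0 0 0 -1;-0.013 0 0 0 -1' 10; python3 st.py; python3 -m crank '-0.013 0 0 0 -1;-0.013 0 0 0 -1' 10; python3 st.py
```

```text
time: 10.62
tcp_pos: [0.5649, -0.0661, 0.0434]
eef_rot: [-180.0, -0.1, 94.3]
force: [-1.5, 7.0, -3.3]
opening: 0.064
grip_force: 10.0
t 10.62 TCP in station mm [-50.    0.3  43.3] rpy [-1.80e+02 -1.00e-01  9.43e+01] F [-1.5  7.  -3.3] open 0.064 grip 10.0 q [-14.  39.  23. 108. -23.  38.  27.]
time: 10.88
tcp_pos: [0.565, -0.0663, 0.0433]
eef_rot: [-179.9, -0.3, 94.3]
force: [-1.3, 11.1, -2.2]
opening: 0.0635
grip_force: 10.0
t 10.88 TCP in station mm [-49.8   0.3  43.3] rpy [-179.9   -0.3   94.3] F [-1.3 11.1 -2.2] open 0.0635 grip 10.0 q [-14.  39.  22. 108. -23.  38.  27.]
time: 11.12
tcp_pos: [0.5654, -0.0666, 0.0434]
eef_rot: [-180.0, -0.4, 94.4]
force: [-0.8, 13.8, -0.6]
opening: 0.0637
grip_force: 10.0
t 11.12 TCP in station mm [-49.4   0.7  43.3] rpy [-180.    -0.4   94.4] F [-0.8 13.8 -0.6] open 0.0637 grip 10.0 q [-14.  39.  22. 108. -24.  38.  27.]
```

It stopped at -50 mm with rising force, and the bore ratio seen at the rear end (32/64) suggests the 34 mm bore. To rule out a misaligned catch, I'll let it settle on the rods, regrip and push again, and look.

```bash
python3 -m crank '0.08 0 0 0 -1;0 -0.008 0.008 0 -1;0 0 0 0 0.8;0 0 0 0 0.8;0 0 0 0 0.8;0 0 0 0 -1;0 0 0 0 -1;0 0 0 0 -1;0 0 0 0 -1;0 0 -0.008 0 -1' 10; python3 st.py;  python3 -m crank '-0.02 0 0 0 -1;-0.02 0 0 0 -1;-0.02 0 0 0 -1;-0.02 0 0 0 -1;-0.02 0 0 0 -1;-0.02 0 0 0 -1' 10; python3 st.py; python3 - <<'E'
from wp import *
a=snap('scene','s2')['frame'];b=snap('wrist','w2')['frame'];t=snap('top','t2')['frame']
a=cv2.resize(a[190:260,210:300],None,fx=4.4,fy=4.4,interpolation=cv2.INTER_CUBIC)
t=cv2.resize(t[140:210,225:315],None,fx=4.4,fy=4.4,interpolation=cv2.INTER_CUBIC)
im=np.zeros((600,800,3),np.uint8);im[:308,:396]=a;im[:308,400:796]=t;im[310:600,100:690]=cv2.resize(b[80:240,100:425],(590,290));cv2.imwrite('pics/c2.png',im)
E
```

```text
time: 12.38
tcp_pos: [0.564, -0.066, 0.0431]
eef_rot: [-180.0, 0.0, 94.2]
force: [-0.5, -0.1, -5.4]
opening: 0.0636
grip_force: 10.0
t 12.38 TCP in station mm [-50.1  -0.7  43. ] rpy [-180.     0.    94.2] F [-0.5 -0.1 -5.4] open 0.0636 grip 10.0 q [-15.  39.  23. 108. -23.  38.  26.]
time: 13.12
tcp_pos: [0.5641, -0.0677, 0.0429]
eef_rot: [-179.8, -0.5, 94.5]
force: [-3.3, 16.5, 2.4]
opening: 0.0636
grip_force: 10.0
t 13.12 TCP in station mm [-48.5  -0.7  42.8] rpy [-179.8   -0.5   94.5] F [-3.3 16.5  2.4] open 0.0636 grip 10.0 q [-14.  39.  22. 108. -24.  38.  27.]
```

View pics/c2.png

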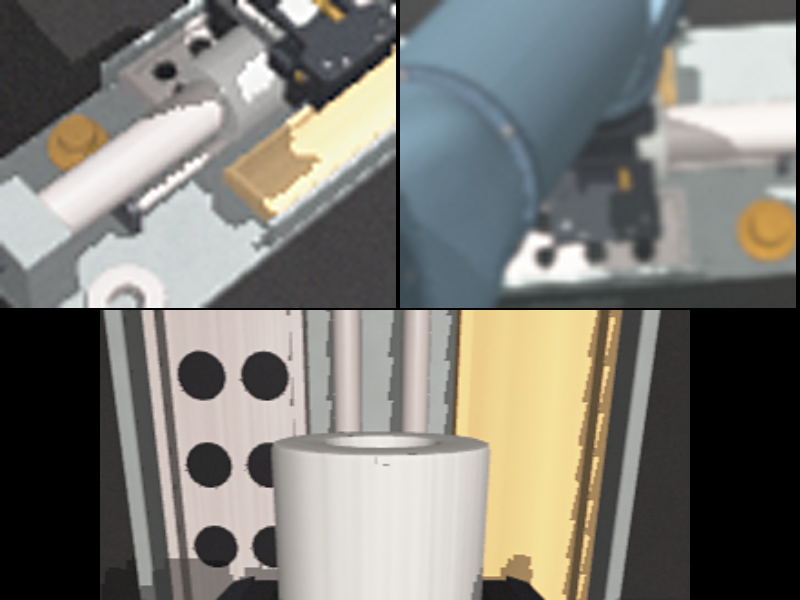

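It stopped at -50 mm again. The rear bore measures 111 px against a 216 px outside diameter, about 33 mm, so this is the 34 mm sleeve and it does not fit. It goes in the holed steel tray (station -y). I'll draw it back to mid-tray, then open the fingers slightly to cage it.

```bash
python3 -m crank '0.04 0 0 0 -1;0.05 0 0 0 -1;0.05 0 0 0 -1;0.05 0 0 0 -1;0.05 0 0 0 -1;0.05 0 0 0 -1;0.05 0 0 0 -1;0.05 0 0 0 -1;0.05 0 0 0 -1;0.05 0 0 0 -1;0.03 0 0 0 -1;0 0 0 0 -1' 10; python3 -m crank '0 0.006 0.01 0 -0.5;0 0 0 0 0.59;0 0 0 0 0.59;0 0 0 0 0.59' 10; python3 st.py
```

```text
time: 14.78
tcp_pos: [0.5621, -0.0357, 0.0434]
eef_rot: [-180.0, -0.0, 94.3]
force: [1.5, -0.2, -4.2]
opening: 0.0636
grip_force: 10.0
time: 15.28
tcp_pos: [0.563, -0.0361, 0.0429]
eef_rot: [179.9, 0.0, 94.2]
force: [-0.8, 0.3, 0.2]
opening: 0.0702
grip_force: 0.0
t 15.28 TCP in station mm [-80.    0.4  42.9] rpy [179.9   0.   94.2] F [-0.8  0.3  0.2] open 0.0702 grip 0.0 q [-18.  39.  23. 109. -24.  37.  24.]
```

```bash
python3 -m crank '0 -0.03 0 0 0.59;0 -0.03 -0.005 0 0.59;0 -0.03 -0.01 0 0.59;0 -0.03 -0.01 0 0.59;0 -0.03 -0.01 0 0.59;0 -0.03 0 0 0.59' 10; python3 st.py; python3 -m crank '0 -0.03 0 0 0.59;0 -0.03 0 0 0.59;0 -0.03 0.005 0 0.59;0 -0.03 0.005 0 0.59' 10; python3 st.py
```

```text
time: 16.02
tcp_pos: [0.5541, -0.0367, 0.0475]
eef_rot: [179.4, 0.1, 94.3]
force: [9.8, 1.4, 8.0]
opening: 0.0701
grip_force: 5.3
t 16.02 TCP in station mm [-80.   -8.5  47.4] rpy [1.794e+02 1.000e-01 9.430e+01] F [9.8 1.4 8. ] open 0.0701 grip 5.3 q [-18.  37.  23. 110. -23.  36.  24.]
time: 16.52
tcp_pos: [0.5516, -0.037, 0.0493]
eef_rot: [178.7, 0.1, 94.3]
force: [16.5, 3.7, 17.0]
opening: 0.0702
grip_force: 10.1
t 16.52 TCP in station mm [-79.9 -11.   49.3] rpy [1.787e+02 1.000e-01 9.430e+01] F [16.5  3.7 17. ] open 0.0702 grip 10.1 q [-18.  37.  23. 111. -24.  35.  24.]
```

The trailing finger rides up on the sleeve because the pads bear high. I'll return, grip, lift it a few mm over the rod, and let it down in a cage on the far side.

```bash
python3 -m crank '0 0.06 0 0 0.59;0 0.06 0 0 0.59;0 0.06 0 0 0.59;0 0.06 0.012 0 0.59;0 0.055 0.012 0 0.59;0 0 0 0 0.59;0 0 0 0 -1;0 0 0 0 -1;0 0 0 0 -1' 25; python3 st.py; python3 -m crank '0 0 -0.04 0 -1;0 0 -0.04 0 -1;0 0 0 0 -1' 25; python3 st.py
```

```text
time: 17.65
tcp_pos: [0.5616, -0.036, 0.0424]
eef_rot: [-179.9, 0.0, 94.2]
force: [0.9, 0.9, -5.2]
opening: 0.0635
grip_force: 25.0
t 17.65 TCP in station mm [-80.2  -1.   42.4] rpy [-179.9    0.    94.2] F [ 0.9  0.9 -5.2] open 0.0635 grip 25.0 q [-18.  39.  23. 109. -24.  37.  24.]
time: 18.02
tcp_pos: [0.5623, -0.036, 0.049]
eef_rot: [180.0, 0.0, 94.2]
force: [-0.3, 0.1, -5.1]
opening: 0.0636
grip_force: 24.9
t 18.02 TCP in station mm [-80.2  -0.3  49. ] rpy [180.    0.   94.2] F [-0.3  0.1 -5.1] open 0.0636 grip 24.9 q [-18.  38.  23. 109. -23.  38.  23.]
```

```bash
python3 -m crank '0 -0.05 0 0 -1;0 -0.05 0 0 -1;0 -0.05 0 0 -1;0 -0.05 0 0 -1;0 -0.05 0 0 -1;0 -0.05 0 0 -1;0 -0.04 0 0 -1;0 0 0.03 0 -1;0 0 0.03 0 -1;0 0 0.02 0 -1;0 0 0 0 -1' 25; python3 st.py
```

```text
time: 19.4
tcp_pos: [0.5367, -0.0379, 0.0426]
eef_rot: [-180.0, 0.0, 94.2]
force: [-0.6, 0.4, -3.8]
opening: 0.0636
grip_force: 24.9
t 19.4 TCP in station mm [-80.1 -26.   42.5] rpy [-180.     0.    94.2] F [-0.6  0.4 -3.8] open 0.0636 grip 24.9 q [-18.  37.  23. 112. -24.  35.  24.]
```

```bash
python3 -m crank '0 0 0 0 0.5;0 0 0 0 0.53;0 0 0 0 0.56;0 -0.02 0 0 0.58;0 -0.03 0 0 0.58;0 -0.03 0 0 0.58' 10; python3 st.py; python3 -m crank '0 -0.03 0 0 0.58;0 -0.03 0 0 0.58;0 -0.03 0 0 0.58' 10; python3 st.py;python3 -m crank '0 -0.03 0 0 0.58;0 -0.03 0 0 0.58;0 -0.03 0 0 0.58' 10; python3 st.py
```

```text
time: 20.15
tcp_pos: [0.5303, -0.0384, 0.0427]
eef_rot: [-180.0, -0.0, 94.2]
force: [-2.0, -0.5, -0.9]
opening: 0.0699
grip_force: 0.8
t 20.15 TCP in station mm [-80.1 -32.4  42.6] rpy [-180.    -0.    94.2] F [-2.  -0.5 -0.9] open 0.0699 grip 0.8 q [-18.  36.  23. 113. -24.  35.  24.]
time: 20.52
tcp_pos: [0.524, -0.0389, 0.0429]
eef_rot: [180.0, 0.0, 94.2]
force: [-0.5, 0.4, -0.8]
opening: 0.0694
grip_force: 0.4
t 20.52 TCP in station mm [-80.  -38.6  42.8] rpy [180.    0.   94.2] F [-0.5  0.4 -0.8] open 0.0694 grip 0.4 q [-18.  36.  22. 114. -24.  34.  25.]
time: 20.9
tcp_pos: [0.5169, -0.0394, 0.0427]
eef_rot: [-180.0, -0.0, 94.2]
force: [-0.2, -0.3, 0.3]
opening: 0.0701
grip_force: 0.2
t 20.9 TCP in station mm [-80.  -45.8  42.6] rpy [-180.    -0.    94.2] F [-0.2 -0.3  0.3] open 0.0701 grip 0.2 q [-18.  36.  22. 115. -24.  34.  25.]
```

Going smoothly. I'll finish the travel, open, wait, rise and look.

```bash
python3 -m crank '0 -0.03 0 0 0.58;0 -0.03 0 0 0.58;0 -0.03 0 0 0.58;0 0 0 0 0.7;0 0 0 0 1;0 0 0 0 1;0 0 0 0 1;0 0 0 0 1' 10; python3 st.py; python3 -m crank '0 0 -0.1 0 1;0 0 -0.2 0 1;0 0 -0.4 0 1;0 0 -0.5 0 1;0 0 -0.5 0 1;0 0 -0.5 0 1;0.4 0 -0.2 0 1;0.5 0 0 0 1;0.5 0 0 0 1;0.5 0 0 0 1;0.5 0 0 0 1;0.5 0 0 0 1'; python3 -m crank '0.5 0 0 0 1;0.5 0 0 0 1;0.5 0 0 0 1;0 0 0 0 1;0 0 0 0 1;0 0 0 0 1;0 0 0 0 1;0 0 0 0 1;0 0 0 0 1;0 0 0 0 1;0 0 0 0 1;0 0 0 0 1'; python3 st.py
python3 - <<'E'
from wp import *
a=snap('scene','s3')['frame'];t=snap('top','t3')['frame']
im=np.vstack([np.hstack([cv2.resize(x,(400,300)) for x in(a,t)]),np.hstack([cv2.resize(x,(400,300),interpolation=cv2.INTER_CUBIC) for x in(a[170:280,190:337],t[125:225,210:343])])]);cv2.imwrite('pics/c3.png',im)
E
```

```text
time: 21.9
tcp_pos: [0.5106, -0.0398, 0.0428]
eef_rot: [180.0, 0.0, 94.2]
force: [1.1, 0.0, -0.0]
opening: 0.0882
grip_force: 0.0
t 21.9 TCP in station mm [-80.  -52.1  42.7] rpy [180.    0.   94.2] F [ 1.1  0.  -0. ] open 0.0882 grip 0.0 q [-18.  35.  22. 116. -24.  33.  25.]
time: 23.4
tcp_pos: [0.4944, 0.1781, 0.2239]
eef_rot: [179.9, -0.0, 94.2]
force: [-0.1, -0.6, -0.2]
opening: 0.0881
grip_force: 0.0
time: 24.9
tcp_pos: [0.4862, 0.2893, 0.2227]
eef_rot: [-180.0, 0.0, 94.2]
force: [-0.8, -0.1, 0.1]
opening: 0.0883
grip_force: 0.0
t 24.9 TCP in station mm [-410.   -53.4  222.7] rpy [-180.     0.    94.2] F [-0.8 -0.1  0.1] open 0.0883 grip 0.0 q [-55.  23.  25. 102. -12.  57. -21.]
```

View pics/c3.png

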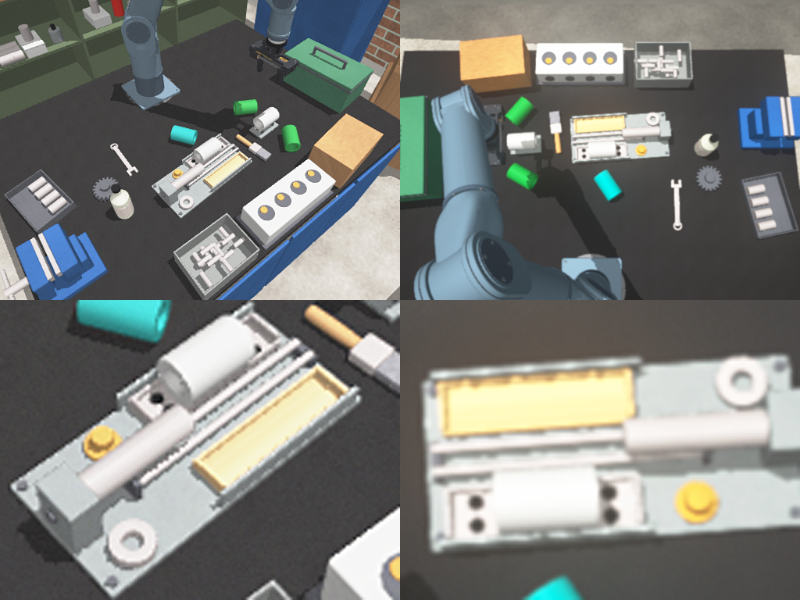

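The sleeve lies in the holed tray (lower right crop, about (545,497)). The rods are empty and nothing else has moved.

```bash
python3 -c "
from workcell import ctrl
print(ctrl.hand_in())"
```

```text
the job is handed in; nothing more can be done
None
```

The sleeve did not go on: it stopped against the pin's tip on both of two gentle pushes, so I laid it in the steel tray with the round holes and handed the job in at about 25 s.

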